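# Wind the paint agitator and turn its pot

## Task

Take the paint pot off the blue clockwork agitator by its handle and stand it wholly on the black drip mat, let go of it, then wind the agitator's brass key clockwise as far as it goes (pointer at the green mark). Then put the pot back upright in the middle of the agitator's steel plate, turned round so that its spout points straight away from the key. Do not drop or tip the pot, and leave everything else on the bench where it is.

Things in the scene. Friction and masses are not known exactly. Their poses are not given: they have to be found in the camera images.
- agitator: blue clockwork paint agitator, a fixed box 220 (x) x 120 (y) x 55 high; origin at the centre of its underside on the bench; a steel plate at its -x end, the winding key at its +x end; on its top round the key lies an arc of marks running clockwise from red (run down) to green (fully wound)
- plate (a point): centre of the top of the round steel plate (104 across, 8 thick) that carries the pot; 63 mm above the bench, at x -55 mm in the agitator's frame
- key (a joint): winding angle of the key, rad: 0 run down (yellow pointer at the red mark), grows as the key is turned clockwise seen from above, up to its stop at 3.8, fully wound (pointer at the green mark). A spring pulls it back, but the ratchet brake holds it where it is let go; needs about 0.1 N m
- key_grip (a point): centre of the key's brass wing, 91 mm above the bench, at x +60 mm in the agitator's frame, on the key's upright axis; the wing is 44 long along this point's x, 8 thick along its y, 32 high; yellow pointer on the key's +x side; under the wing a stem 12 across and a collar 34 across, its top 31 mm below this point
- pot: aluminium paint pot with an orange band and fixed lid, 80 across, 83 high to the lid, about 0.35 kg; origin at the centre of its underside, z up; a short spout on its +x side; arched handle over the lid along its y
- pot_spout (a point): tip of the pot's spout, 60 mm from the pot's axis along its +x, 66 mm above its underside
- pot_handle (a point): middle of the pot's black handle bar, 127 mm above its underside; the bar is 76 long along the pot's y, 13 wide along x, 14 high; 37 mm free between the bar and the lid, 62 mm free between the two upright posts below the bar
- mat: black rubber drip mat fixed to the bench, 220 (x) x 150 (y) x 3 thick, with spots of paint; origin at the centre of its underside; the jar stands near its -x end, the +x end is free
- jar: small capped glass jar standing on the mat near its -x end, 38 mm across, 55 high; origin at the centre of its underside; stays where it is
- bottle: tall white solvent bottle, 58 mm across, 185 high; origin at the centre of its underside; stays where it is
- tape: yellow roll of masking tape lying flat, 68 mm across, 24 high; origin at the centre of its underside; stays where it is
- cup: grey mixing cup, 64 mm across, 75 high; origin at the centre of its underside; stays where it is
- figure: small green painted toy figure on a round foot 52 mm across, 72 high; origin at the centre of its underside; stays where it is
- can: red can, 60 mm across, 85 high; origin at the centre of its underside; stays where it is
- scraper: flat scraper lying on the bench beside, 200 mm long along its x; stays where it is
Things that resemble listed ones, but are neither listed nor needed, are in the scene too. There is more than one size of the pot; the job needs the smallest.

How it is judged (in metres and radians):
On the way, in this order (a step that is already met when the one before it is completed fails the run):
1. the pot stands upright and released on the drip mat (contact force between the fingers and pot below 0.2 N and linear speed of pot below 0.03 m/s and angle between pot's own z axis and vertical below 0.1 rad and x of pot in the frame of mat between -0.075 and 0.075 m and y of pot in the frame of mat between -0.042 and 0.042 m and z of pot in the frame of mat between -0.002 and 0.008 m), for 0.2 s.
2. the key is wound to its stop while the pot stands released on the mat (value of joint key above 3.6 rad and contact force between the fingers and pot below 0.2 N and z of pot in the frame of mat between -0.002 and 0.008 m and x of pot in the frame of mat between -0.075 and 0.075 m and y of pot in the frame of mat between -0.042 and 0.042 m), for 0.2 s.
At the end, for the whole second after the job is handed in: pot upright (0.1 rad), released and still on the plate, centre within 18 mm of the plate's centre; spout tip over 100 mm from the agitator's centre towards the plate's end and within 42 mm of its long axis (about 40 degrees of straight away from the key); key still wound past 3.55 rad (horizontal distance between pot and plate below 0.018 m and z of pot in the frame of plate between -0.003 and 0.006 m and linear speed of pot below 0.03 m/s and angle between pot's own z axis and vertical below 0.1 rad and contact force between the fingers and pot below 0.2 N and x of pot_spout in the frame of agitator below -0.1 m and y of pot_spout in the frame of agitator between -0.042 and 0.042 m and value of joint key above 3.55 rad and velocity of joint key below 0.1 rad/s); the robot touches nothing.
It fails at once if the pot is tipped more than 0.5 rad (angle between pot's own z axis and vertical above 0.5 rad).
It fails at once if the pot is dropped (moves faster than 0.5 m/s with no finger on it) (linear speed of pot above 0.5 m/s and contact force between the fingers and pot below 0.1 N).
It fails at once if a bystander is pushed more than 30 mm or knocked over (distance of any of jar, bottle, tape, cup, figure, can, scraper from where it was at the start of the episode above 0.03 m or angle between any of jar, bottle, tape, cup, figure, can's own z axis and vertical above 0.5 rad).
It also fails if it takes over 72 s, if anything falls off the work surface, if the arm or the gripper's body presses on something with over 40 N, if the wrist force passes 120 N, or if a joint passes its speed limit or range.

## Robot

A 6-joint arm with a two-finger parallel gripper is mounted at the origin on the work surface. World frame = base frame: x ahead of the robot, y to its left, z up, the work surface at z = 0. Lengths are in m, angles in degrees, forces in N, time in s.
With the tool pointing down it reaches from about 0.375 to 0.75 m from the base axis. Payload 9 kg.
Tool frame: the origin (TCP) lies where the fingers leave the gripper's body, on its centre line; the fingertips stand 73 mm ahead of it and the grasp point (between the pads) lies 54 mm ahead of it (robot.tip_reach is the distance from the TCP to the fingertips, in m); z points along the fingers, y is the direction in which the jaws open and shut (so a half turn about z gives the same grasp; the last joint's range is limited). The gripper opens to 85 mm and grips with 20 to 120 N. Pads are 22 mm wide; open, the fingers measure 114 mm over their backs; the gripper's body (76 mm by 85 mm) begins 54 mm behind the grasp point. The pads swing forward as they close: fully open they stand 13 mm farther back than shut.
Start: joints at [58.803, 5.964, 5.575, 89.605, 0, 77.527], TCP at [0.193, 0.568, 0.304] pointing down, gripper open.
Joint ranges: [-171.21, 171.21], [-48.23, 106.86], [-62.78, 66.21], [-105.2, 120.99], [-86.42, 89.51], [-180, 180]. Speed limits (degrees/s): [127.2, 127.2, 147.25, 180, 180, 180].

## Interface

Orientations are given as [roll, pitch, yaw] about the fixed x, y, z axes, in that order (R = Rz(yaw) Ry(pitch) Rx(roll)).
In Python, from plant import robot gives the robot as it stands. Calls block until the motion is done:
- robot.move_pose(position, orientation): joint-space move of the TCP to a pose.
- robot.line_to(position, vel=0.15, rotation=None, guard=None): straight line of the TCP; rotation=None keeps the orientation; vel is the mean speed in m/s. With guard (N) it stops when the force on the tool has changed by that much, and returns True; else False.
- robot.goto_joints(angles): joint-space move.
- robot.set_gripper(opening): finger opening in m; the grip force is fixed at half the most; returns when the fingers have stopped.
- robot.pause(seconds).
- robot.ik(position, orientation): joint angles nearest the present ones, or None.
- robot.observe(): the state.
- robot.grab_frame(name): name is "scene" or "top" or "wrist"; returns the picture (420x560x3 uint8, blue, green, red); there is no depth.
- robot.get_calibration(name): a dict with "vertical_fov" (degrees; the focal length in pixels is half the picture's height over the tangent of half this angle, whatever the lens; pixels are square), "cx", "cy" (the principal point, pixels), "k1" (the pictures are not rectified: a ray, as slopes to the right and down, at radius r is drawn at 1 + k1 r^2 times it, then the intrinsics apply), "rvec" (rotation vector, rad) and "tvec" (3), from world to camera coordinates, as OpenCV has them. Camera axes: x right, y down, z forward; pixel columns grow to the right and rows downward; lengths in m; the calibration is good to about 2 mm. A picture is of the moment at which its call begins: read the wrist's pose just before it. get_calibration takes no time and is no camera call; for the wrist camera it gives the pose at the moment of the call.
A pose or a line that the arm cannot do raises robot.IKError and nothing moves.
- robot.job_done(): hands the job in, once; it reports no verdict.
The state is a dict: "time": time; "q": joint angles; "qvel": joint speeds; "joint_torque": joint torques, N m; "tool_pos": TCP position; "tcp_rot": TCP orientation; "ft_force": force on the tool from outside, world axes, zero at the start; "torque": the same for the moment, N m; "gripper_width": finger opening in m.
Only numpy, scipy, OpenCV 4.12 (cv2) and the standard library are available. Lean on these libraries where they do the work, as an engineer would, in place of code of your own. Each camera call takes 0.05 s, during which the arm holds its last target.

## Working session

There is one attempt and no reset: what is moved stays moved. The work goes in short steps, each a Python script; the robot and the scene stay as the last script left them, time stands still between calls to the robot, and variables do not carry over. Pictures are saved under pics/ and viewed, and the job is handed in when it is done.

```bash
ls; mkdir -p pics; python3 - <<'E'
from plant import robot
import cv2
for n in ("scene","top","wrist"):
    c=robot.get_calibration(n); print(n,c)
    cv2.imwrite(f"pics/{n}0.png",robot.grab_frame(n))
print(robot.observe())
E
```

```text
pics
scene {'vertical_fov': 56.265366819864475, 'cx': 289.07711579018496, 'cy': 208.42671136988184, 'k1': 0.020842429923043342, 'rvec': array([ 2.14277958,  0.63496432, -0.34835407]), 'tvec': array([-0.45381069, -0.07798506,  1.37414158])}
top {'vertical_fov': 49.18563647727136, 'cx': 274.5844916921289, 'cy': 210.77848144117158, 'k1': -0.15089947580496038, 'rvec': array([ 2.08633845, -2.14298234,  0.20186294]), 'tvec': array([0.02620159, 0.56156868, 1.57482726])}
wrist {'vertical_fov': 59.55407084015834, 'cx': 286.2550331022427, 'cy': 205.20854394009586, 'k1': -0.01996235585241384, 'rvec': array([-2.34085819, -1.67685385, -0.26019534]), 'tvec': array([-0.59946348, -0.03823562,  0.37866589])}
{'time': 0.15, 'q': array([5.88019070e+01, 5.99091074e+00, 5.54019289e+00, 8.96052656e+01,
       5.99043468e-04, 7.75257782e+01]), 'qvel': array([ 0.01441739, -0.0534482 ,  0.14387862,  0.03191863, -0.02132344,
       -0.00122572]), 'joint_torque': array([ 5.02751529e-03, -5.57354808e+01,  5.04006350e+01,  1.26352528e-02,
       -1.63473892e-04,  2.74353374e-05]), 'tool_pos': array([0.19251288, 0.56809883, 0.30332722]), 'tcp_rot': array([-1.79945468e+02, -1.26773378e-02,  1.61276122e+02]), 'ft_force': array([ 0.35027887, -0.55254153, -0.49056127]), 'torque': array([-0.03479162,  0.00257927, -0.00074033]), 'gripper_width': 0.08540655740045744}
```

View pics/scene0.png

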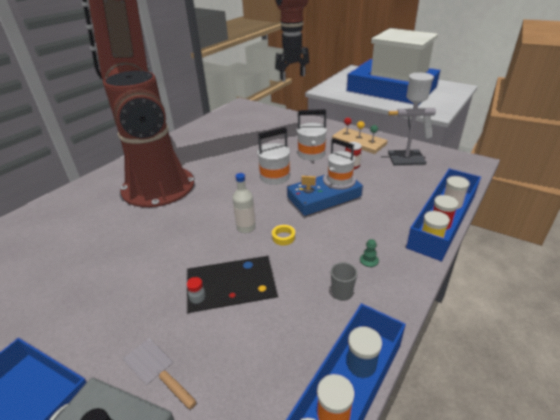

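View pics/top0.png

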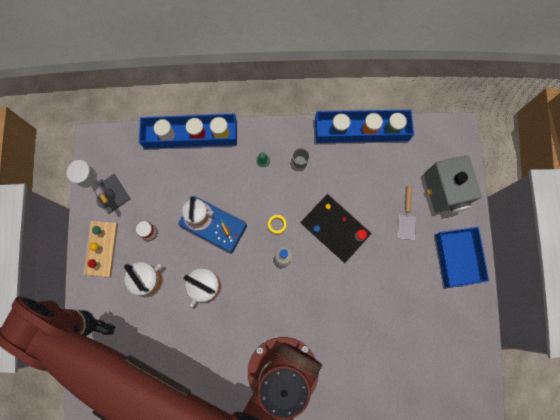

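View pics/wrist0.png

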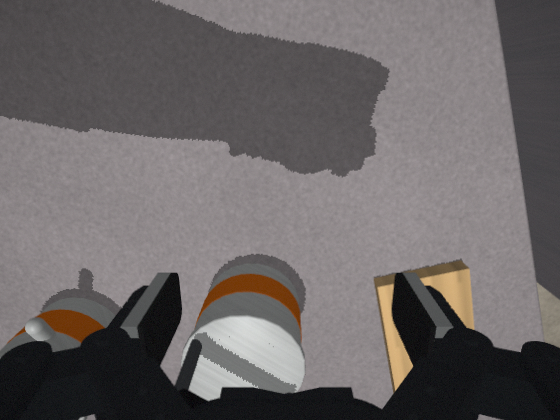

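The top view shows three pots: (195,212) on the blue agitator, (142,278) and (202,286), both larger and standing on the bench. The one on the agitator is smallest, and it fits the description. I'll confirm it in an enlarged crop and measure.

```bash
cat > h.py <<'E'
import numpy as np, cv2
from plant import robot
from scipy.spatial.transform import Rotation as R
def K(c,H=420):
    f=H/2/np.tan(np.radians(c['vertical_fov']/2)); return f
def ray(c,uv):
    f=K(c); d=np.array([(uv[0]-c['cx'])/f,(uv[1]-c['cy'])/f])
    s=d.copy()
    for _ in range(30): s=d/(1+c['k1']*(s@s))
    M=R.from_rotvec(c['rvec']).as_matrix()
    o=-M.T@c['tvec']; v=M.T@np.array([s[0],s[1],1]); return o,v/np.linalg.norm(v)
def onz(c,uv,z):
    o,v=ray(c,np.asarray(uv,float)); return o+v*(z-o[2])/v[2]
def proj(c,p):
    q=R.from_rotvec(c['rvec']).as_matrix()@np.asarray(p)+c['tvec']; s=q[:2]/q[2]
    s=s*(1+c['k1']*(s@s)); return s*K(c)+[c['cx'],c['cy']]
E
python3 - <<'E'
from h import *
im=cv2.imread('pics/top0.png'); 
cr=im[180:265,160:260]; cv2.imwrite('pics/crop_ag.png',cv2.resize(cr,None,fx=7,fy=7,interpolation=cv2.INTER_CUBIC))
cr=im[175:275,270:430]; cv2.imwrite('pics/crop_mat.png',cv2.resize(cr,None,fx=5,fy=5,interpolation=cv2.INTER_CUBIC))
im=cv2.imread('pics/scene0.png'); cr=im[120:220,250:380]; cv2.imwrite('pics/crop_ags.png',cv2.resize(cr,None,fx=6,fy=6,interpolation=cv2.INTER_CUBIC))
E
```

```text
(no output)
```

View pics/crop_ag.png

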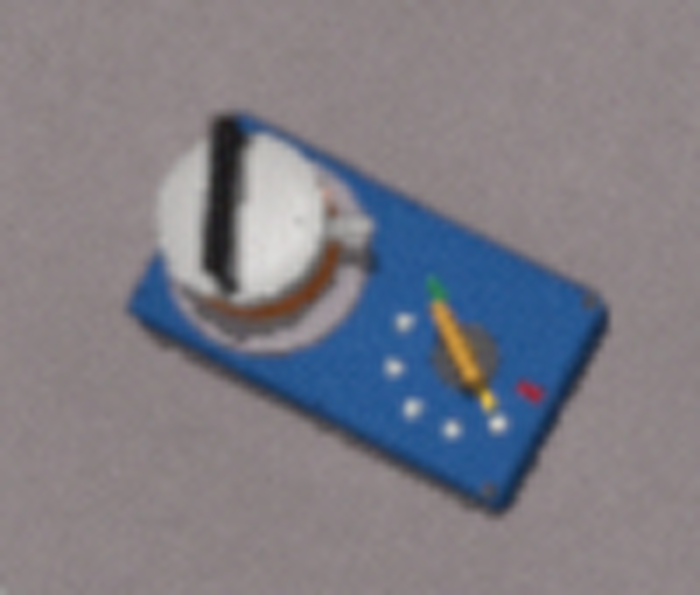

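View pics/crop_ags.png

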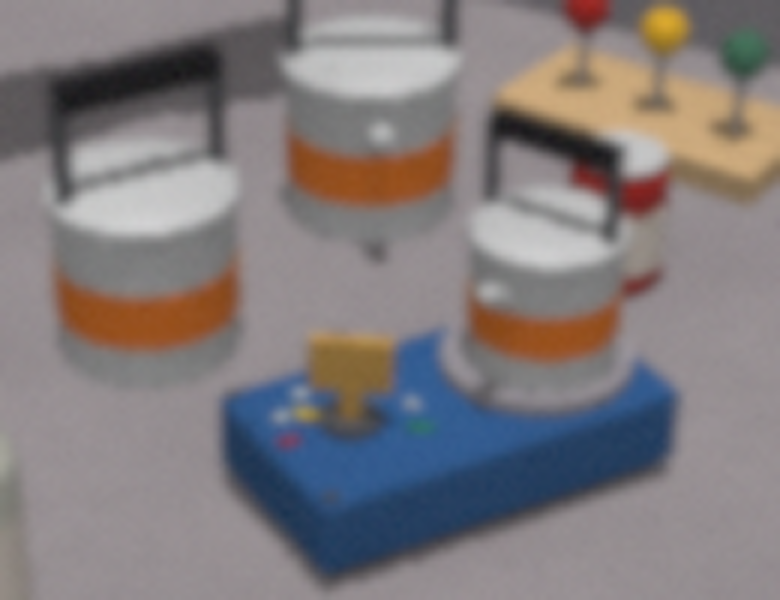

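View pics/crop_mat.png

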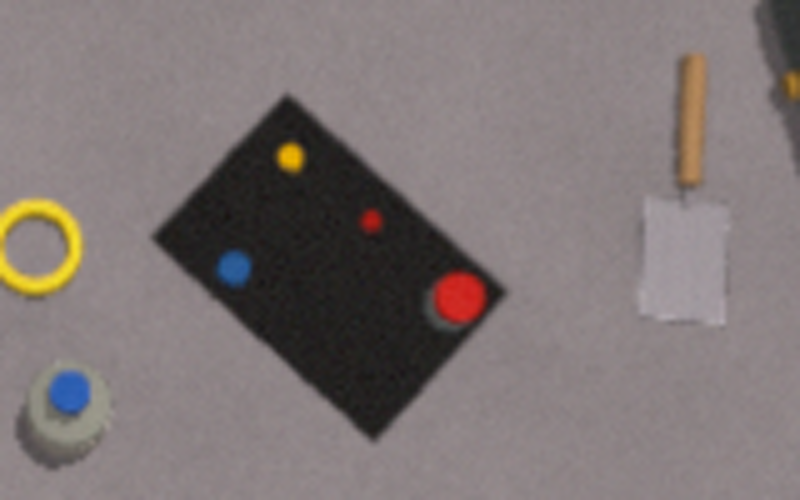

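Crops confirm it: the pot at (195,212) stands on the agitator's plate and is visibly smaller than the two on the bench. Its spout points towards the key. The key's pointer sits just past the red mark, and the mat's jar is at its lower right. Measuring next.

```bash
cat > meas.py <<'E'
from h import *
im=cv2.imread('pics/top0.png'); c=robot.get_calibration('top'); S=8
big=cv2.resize(im,None,fx=S,fy=S,interpolation=cv2.INTER_CUBIC)
hsv=cv2.cvtColor(big,cv2.COLOR_BGR2HSV)
un=lambda p:(np.asarray(p,float)+.5)/S-.5
def roi(m,x0,y0,x1,y1):
    o=np.zeros_like(m); o[y0*S:y1*S,x0*S:x1*S]=m[y0*S:y1*S,x0*S:x1*S]; return o
def big_cnt(m):
    cs,_=cv2.findContours(m,cv2.RETR_EXTERNAL,cv2.CHAIN_APPROX_NONE); return max(cs,key=cv2.contourArea)[:,0]
def onplane(cnt,z): return np.array([onz(c,un(p),z)[:2] for p in cnt])
# mat
m=roi(((hsv[...,2]<75)).astype(np.uint8)*255,295,185,375,268)
cn=cv2.convexHull(big_cnt(m))[:,0]; P=onplane(cn,.003); r=cv2.minAreaRect((P*1000).astype(np.float32)); print('mat',r)
def blob(m,z):
    k=big_cnt(m); M=cv2.moments(k); return onz(c,un((M['m10']/M['m00'],M['m01']/M['m00'])),z)[:2], cv2.contourArea(k)/S/S
red=((hsv[...,0]<8)|(hsv[...,0]>172))&(hsv[...,1]>150)&(hsv[...,2]>80)
print('jar',blob(roi(red.astype(np.uint8)*255,352,225,372,245),.055))
blue=(hsv[...,0]>98)&(hsv[...,0]<118)&(hsv[...,1]>130)
m=roi((blue&(hsv[...,2]>118)).astype(np.uint8)*255,170,190,255,260)
cn=cv2.convexHull(big_cnt(m))[:,0]; P=onplane(cn,.055); r=cv2.minAreaRect((P*1000).astype(np.float32)); print('agi',r)
cv2.imwrite('pics/mask_ag.png',m[180*S:265*S,160*S:260*S])
# features on agitator top
gr=(hsv[...,0]>55)&(hsv[...,0]<90)&(hsv[...,1]>120)
print('green',blob(roi(gr.astype(np.uint8)*255,215,215,230,226),.055))
print('red',blob(roi(red.astype(np.uint8)*255,230,230,242,240),.055))
ye=(hsv[...,0]>=12)&(hsv[...,0]<35)&(hsv[...,1]>150)
k=big_cnt(roi(ye.astype(np.uint8)*255,218,218,235,242))
bars=cv2.fitLine(k.astype(np.float32),cv2.DIST_L2,0,.01,.01); print('keycnt',un(k.min(0)),un(k.max(0)),bars.ravel())
# handle bar of pot
m=roi(((hsv[...,2]<70)).astype(np.uint8)*255,184,192,202,224)
P=onplane(big_cnt(m),.063+.134); r=cv2.minAreaRect((P*1000).astype(np.float32)); print('handle',r)
# plate collar ; key by approximate
for n,p,z in(('bottle',(283.5,254),.185),('tape',(277,224.5),.024),('cup',(300,159),.075),('figure',(263,159),.04),('can?',(146,230),.085),('spout',(211.5,212.5),.13),('potlid',(194.5,211),.146),('collar',(226.3,231.3),.06),('ptr',(229.6,237.2),.065)):
    print(n,onz(c,p,z).round(4))
E
python3 meas.py
```

```text
mat ((503.62841796875, -208.8809051513672), (219.26736450195312, 149.44175720214844), 45.43768310546875)
jar (array([ 0.47032353, -0.29417202]), 86.640625)
agi ((523.8717041015625, 235.75466918945312), (213.8915557861328, 114.70018005371094), 61.01762008666992)
green (array([0.53064648, 0.1991678 ]), 3.609375)
red (array([0.47701944, 0.1514064 ]), 1.015625)
keycnt [222.1875 223.6875] [229.4375 237.0625] [4.6736696e-01 8.8406342e-01 1.8086532e+03 1.8466036e+03]
handle ((548.5908813476562, 281.12445068359375), (14.92210865020752, 82.37043762207031), 86.8315658569336)
bottle [ 0.394  -0.0143  0.185 ]
tape [0.5177 0.0039 0.024 ]
cup [ 0.7456 -0.0853  0.075 ]
figure [0.7606 0.0488 0.04  ]
can? [0.4999 0.4642 0.085 ]
spout [0.5472 0.2254 0.13  ]
potlid [0.5507 0.2809 0.146 ]
collar [0.4922 0.1831 0.06  ]
ptr [0.4702 0.1711 0.065 ]
```

```bash
python3 - <<'E'
from h import *
c=robot.get_calibration('wrist'); s=robot.observe()
T=R.from_euler('xyz',s['tcp_rot'],degrees=True).as_matrix()
M=R.from_rotvec(c['rvec']).as_matrix(); o=-M.T@c['tvec']
print('cam in tool',T.T@(o-s['tool_pos']),'axis',T.T@M.T[:,2],'right',T.T@M.T[:,0])
for yaw in range(-180,180,30):
    for n,p in (('pot',(.5486,.281,.24)),('mat',(.532,-.18,.19)),('key',(.4948,.1833,.145)),('matup',(.532,-.18,.4)),('potup',(.5486,.281,.4))):
        q=robot.ik(p,[180,0,yaw]); print(yaw,n,None if q is None else np.round(q,0))
E
```

```text
cam in tool [ 0.07791759 -0.00025571 -0.06903362] axis [-3.03613695e-01  6.01603177e-04  9.52795027e-01] right [-8.22191482e-04  9.99999263e-01 -8.93404461e-04]
-180 pot [15.  9.  2. 83.  0. 15.]
-180 mat [-32.  -0. -13.  78.   0. -32.]
-180 key [  6.  -5. -22.  73.   0.   6.]
-180 matup [-32.   2.  11. 100.   0. -32.]
-180 potup [ 15.  12.  22. 100.   0.  15.]
-150 pot [ 15.   9.   2.  83.   0. -15.]
-150 mat [-32.  -0. -13.  78.   0. -62.]
-150 key [  6.  -5. -22.  73.   0. -24.]
-150 matup [-32.   2.  11. 100.   0. -62.]
-150 potup [ 15.  12.  22. 100.   0. -15.]
-120 pot [ 15.   9.   2.  83.   0. -45.]
-120 mat [-32.  -0. -13.  78.   0. -92.]
-120 key [  6.  -5. -22.  73.   0. -54.]
-120 matup [-32.   2.  11. 100.   0. -92.]
-120 potup [ 15.  12.  22. 100.   0. -45.]
-90 pot [ 15.   9.   2.  83.   0. -75.]
-90 mat [ -32.   -0.  -13.   78.    0. -122.]
-90 key [  6.  -5. -22.  73.   0. -84.]
-90 matup [ -32.    2.   11.  100.    0. -122.]
-90 potup [ 15.  12.  22. 100.   0. -75.]
-60 pot [  15.    9.    2.   83.    0. -105.]
-60 mat [ -32.   -0.  -13.   78.    0. -152.]
-60 key [ 
[... 858 characters left out ...]
5. -22.  73.   0. 126.]
60 matup [-32.   2.  11. 100.   0.  88.]
60 potup [ 15.  12.  22. 100.   0. 135.]
90 pot [ 15.   9.   2.  83.   0. 105.]
90 mat [-32.  -0. -13.  78.   0.  58.]
90 key [  6.  -5. -22.  73.   0.  96.]
90 matup [-32.   2.  11. 100.   0.  58.]
90 potup [ 15.  12.  22. 100.   0. 105.]
120 pot [15.  9.  2. 83.  0. 75.]
120 mat [-32.  -0. -13.  78.   0.  28.]
120 key [  6.  -5. -22.  73.   0.  66.]
120 matup [-32.   2.  11. 100.   0.  28.]
120 potup [ 15.  12.  22. 100.   0.  75.]
150 pot [15.  9.  2. 83.  0. 45.]
150 mat [-32.  -0. -13.  78.   0.  -2.]
150 key [  6.  -5. -22.  73.   0.  36.]
150 matup [-32.   2.  11. 100.   0.  -2.]
150 potup [ 15.  12.  22. 100.   0.  45.]
```

```bash
python3 - <<'E'
from h import *
robot.move_pose([.44,.235,.37],[180,0,-180])
robot.pause(.2)
import pickle
c=robot.get_calibration('wrist'); im=robot.grab_frame('wrist'); pickle.dump(c,open('w1.pkl','wb'))
cv2.imwrite('pics/w1.png',im); s=robot.observe(); print(s['time'],s['tool_pos'],s['ft_force'])
for p in [(.5506,.2839,.063),(.4948,.1833,.06),(.4948,.1833,.107),(.5486,.281,.197)]: print(proj(c,p))
E
```

```text
1.95 [0.43978375 0.23549735 0.36989612] [-1.15283684 -0.15505176  0.00208939]
[328.72813807 263.23264751]
[238.30198365 215.89557338]
[232.35085295 231.918864  ]
[344.06974374 338.33846313]
```

View pics/w1.png

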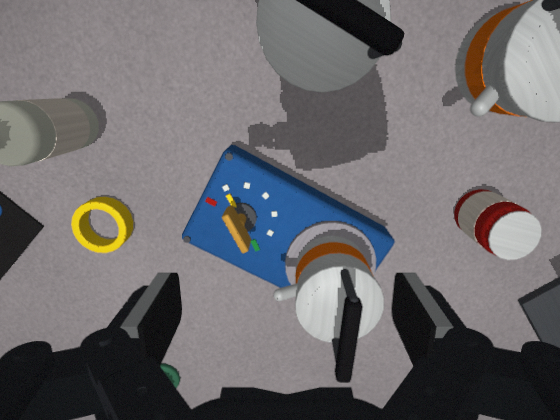

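Wrist view: the agitator's top corners are near (233,145), (394,241) and (183,238). The key's wing is at (237,230), the handle bar at (348,325), red at (211,202) and green at (254,246). Refining from this.

```bash
cat > meas2.py <<'E'
from h import *
import pickle
im=cv2.imread('pics/w1.png'); c=pickle.load(open('w1.pkl','rb')); S=4
big=cv2.resize(im,None,fx=S,fy=S,interpolation=cv2.INTER_CUBIC); hsv=cv2.cvtColor(big,cv2.COLOR_BGR2HSV)
un=lambda p:(np.asarray(p,float)+.5)/S-.5
def roi(m,x0,y0,x1,y1):
    m=m.astype(np.uint8)*255;o=np.zeros_like(m); o[y0*S:y1*S,x0*S:x1*S]=m[y0*S:y1*S,x0*S:x1*S]; return o
def big_cnt(m):
    cs,_=cv2.findContours(m,cv2.RETR_EXTERNAL,cv2.CHAIN_APPROX_NONE); return max(cs,key=cv2.contourArea)[:,0]
def onplane(cnt,z): return np.array([onz(c,un(p),z)[:2] for p in cnt])
def rect(m,z): return cv2.minAreaRect((onplane(big_cnt(m),z)*1000).astype(np.float32))
H,Sa,V=hsv[...,0],hsv[...,1],hsv[...,2]
blue=(H>98)&(H<118)&(Sa>130)
m=roi(blue&(V>118),170,135,400,300); print('agi',rect(m,.055)); cv2.imwrite('pics/mk.png',cv2.resize(m,None,fx=.25,fy=.25))
m=roi((H>=10)&(H<25)&(Sa>110)&(V>60),215,200,260,260); print('wing',rect(m,.107)); big[m>0]=(255,0,255)
m=roi((H>=24)&(H<35)&(Sa>150),220,190,240,210); P=onplane(big_cnt(m),.068); print('ptr',P.mean(0)); big[m>0]=(0,255,0)
m=roi((H>55)&(H<90)&(Sa>120),245,236,266,256); print('green',onplane(big_cnt(m),.055).mean(0))
m=roi(((H<8)|(H>172))&(Sa>150),203,195,222,210); print('red',onplane(big_cnt(m),.055).mean(0))
m=roi((V<60),330,262,365,385); print('handle',rect(m,.197)); big[m>0]=(255,255,0)
cv2.imwrite('pics/ov.png',big[130*S:390*S,180*S:400*S][::1,::1][:, :]*1 if 0 else cv2.resize(big[135*S:390*S,175*S:405*S],None,fx=.55,fy=.55))
E
python3 meas2.py
```

```text
agi ((524.9351806640625, 237.5955047607422), (214.51513671875, 115.1968002319336), 61.003841400146484)
wing ((490.5206298828125, 190.3995361328125), (49.65292739868164, 21.24823760986328), 25.197059631347656)
ptr [0.47460901 0.17745585]
green [0.53139836 0.20004917]
red [0.47955669 0.1529882 ]
handle ((539.6519775390625, 281.8681335449219), (19.355859756469727, 102.91653442382812), 86.15225219726562)
```

View pics/ov.png

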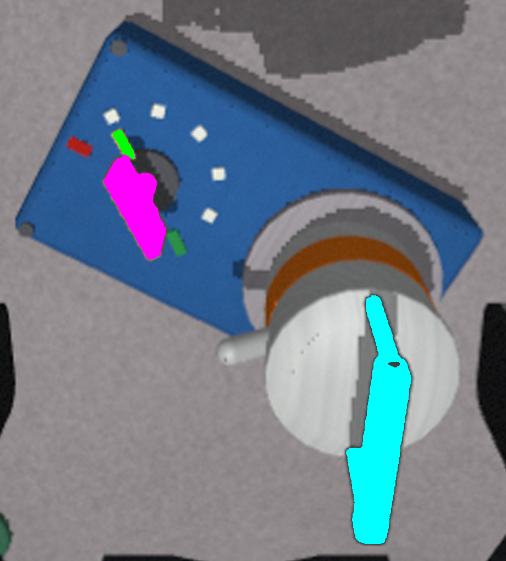

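```bash
cat >> meas2.py <<'E'
print('---')
m=roi((V<60),325,299,365,388); print('bar',rect(m,.197))
g=big[290*S:390*S,320*S:380*S]; im2=cv2.resize(im,None,fx=S,fy=S,interpolation=cv2.INTER_CUBIC)
cv2.imwrite('pics/bar.png',cv2.resize(np.clip(im2[260*S:390*S,300*S:400*S].astype(float)*3,0,255).astype(np.uint8),None,fx=1.4,fy=1.4))
cv2.imwrite('pics/wing.png',cv2.resize(im2[180*S:260*S,195*S:275*S],None,fx=1.8,fy=1.8))
E
python3 meas2.py|sed -n '/---/,$p'
```

```text
---
bar ((551.7215576171875, 281.0563659667969), (19.355859756469727, 78.7227554321289), 86.15225219726562)
```

View pics/bar.png

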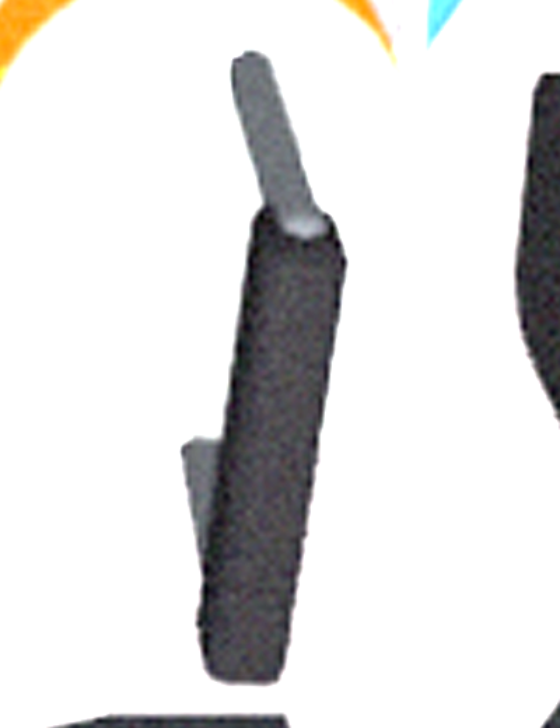

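View pics/wing.png

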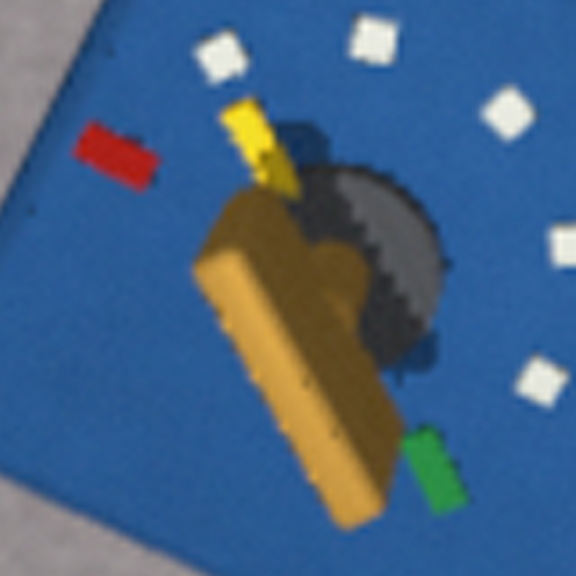

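```bash
python3 - <<'E'
from h import *
import pickle
c=pickle.load(open('w1.pkl','rb'))
def seg(a,b,z):
    p,q=onz(c,a,z),onz(c,b,z); d=q-p; print(p[:2],q[:2],'mid',(p+q)[:2]/2,'len',np.hypot(*d[:2]),'ang',np.degrees(np.arctan2(d[1],d[0])))
f=lambda x,y,s,ox,oy:(ox+(x+.5)/s-.5,oy+(y+.5)/s-.5)
seg(f(297,222,5.6,300,260),f(246,675,5.6,300,260),.197)
seg(f(222,262,7.2,195,180),f(362,518,7.2,195,180),.107)
p=onz(c,f(240,108,7.2,195,180),.07);print(p)
E
```

```text
[0.51340022 0.28571235] [0.58957785 0.28261597] mid [0.55148904 0.28416416] len 0.0762405318566605 ang -2.3276073853322155
[0.4783613  0.17736937] [0.51563634 0.19473552] mid [0.49699882 0.18605244] len 0.041121921703466145 ang 24.980442311414247
[0.46766357 0.17472185 0.07      ]
```

```bash
cat >> h.py <<'E'
def st(t=''):
    s=robot.observe(); print(t,'t',round(s['time'],2),'pos',s['tool_pos'].round(4),'rot',s['tcp_rot'].round(1),'F',s['ft_force'].round(1),'M',s['torque'].round(2),'w',round(s['gripper_width'],4)); return s
E
python3 - <<'E'
from h import *
Y=-182.3
robot.move_pose([.5515,.284,.31],[180,0,Y]); robot.set_gripper(.06)
print(robot.line_to([.5515,.284,.243],vel=.1,guard=15)); st()
c=robot.get_calibration('wrist'); cv2.imwrite('pics/w2.png',robot.grab_frame('wrist')); cv2.imwrite('pics/t2.png',cv2.resize(robot.grab_frame('scene')[80:220,230:400],None,fx=4,fy=4))
E
```

```text
False
 t 3.74 pos [0.5517 0.2841 0.2437] rot [1.800e+02 1.000e-01 1.777e+02] F [0.8 0.1 0.8] M [-0.01 -0.01 -0.01] w 0.0599
```

View pics/w2.png

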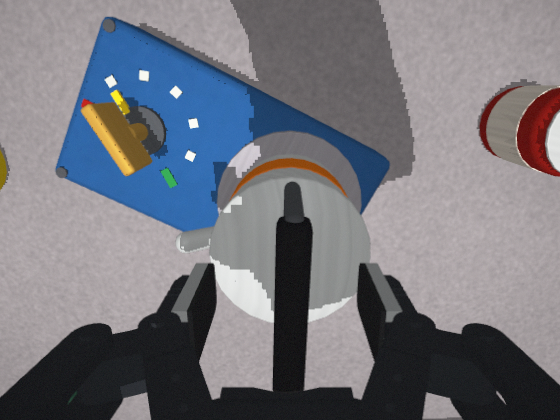

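View pics/t2.png

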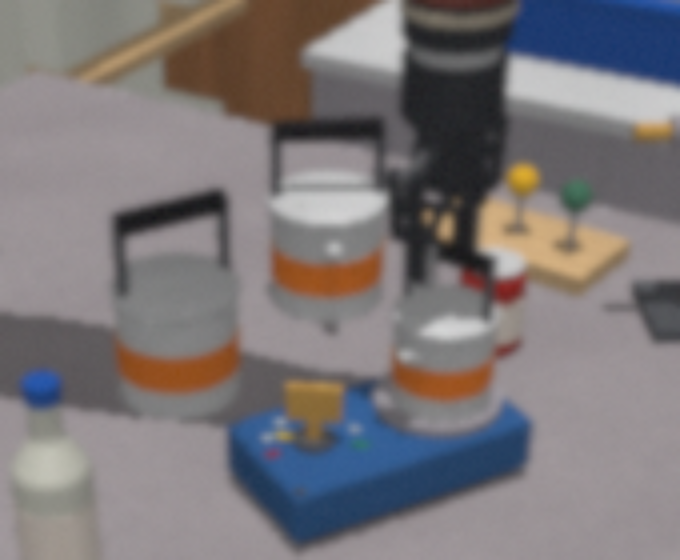

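The bar (x≈292) sits between the fingers at x≈212 and 360, nicely centred. Closing, lifting and carrying it over.

```bash
python3 - <<'E'
from h import *
Y=-182.3
robot.set_gripper(0); s=st('closed'); p=s['tool_pos']
robot.line_to([p[0],p[1],p[2]+.10],vel=.1); st('up')
Y2=-105
P=[.532,-.180]
robot.line_to([.55,.05,.345],vel=.2,rotation=[180,0,-145]); 
robot.line_to([P[0],P[1],.345],vel=.2,rotation=[180,0,Y2]); st('over')
cv2.imwrite('pics/s3.png',robot.grab_frame('scene')); cv2.imwrite('pics/w3.png',robot.grab_frame('wrist'))
E
```

```text
closed t 4.33 pos [0.5516 0.2841 0.2432] rot [180.    0.  177.7] F [0.  0.5 0.2] M [ 0.11 -0.02 -0.03] w 0.0119
up t 5.48 pos [0.5514 0.284  0.3423] rot [-1.800e+02 -1.000e-01  1.777e+02] F [-0.6 -0.1 -2.9] M [0.03 0.03 0.01] w 0.0119
over t 8.1 pos [ 0.5321 -0.1793  0.3451] rot [ 180.    0. -105.] F [-0.1 -0.1 -3.8] M [-0.    0.08 -0.04] w 0.0119
```

View pics/s3.png

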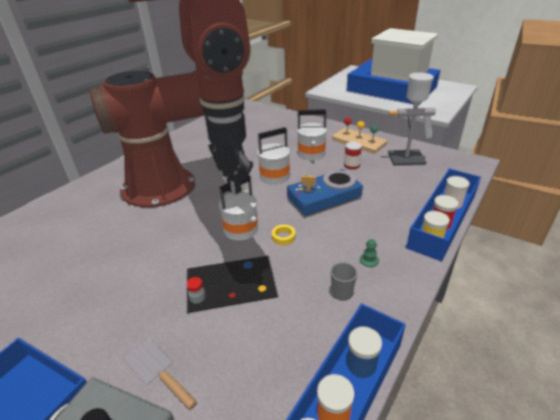

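View pics/w3.png

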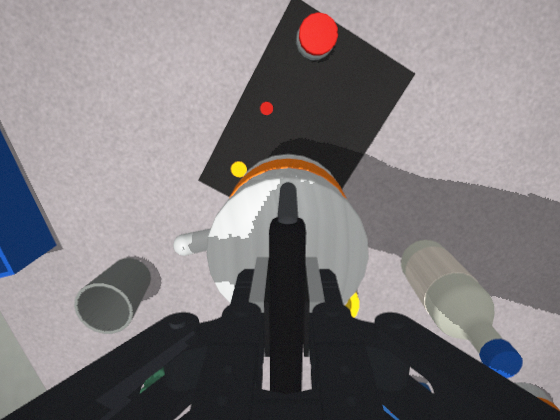

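The pot hangs upright in the gripper, over the mat's free end. Lowering with a force guard and releasing.

```bash
python3 - <<'E'
from h import *
x,y=.532,-.180
robot.line_to([x,y,.20],vel=.15); st()
print(robot.line_to([x,y,.181],vel=.03,guard=4)); st('down')
robot.set_gripper(.05); st('rel'); robot.pause(.2)
robot.line_to([x,y,.30],vel=.15); st('up')
robot.move_pose([.44,.10,.33],[180,0,-180]); robot.pause(.1)
cv2.imwrite('pics/t4.png',robot.grab_frame('top')); cv2.imwrite('pics/s4.png',robot.grab_frame('scene'))
E
```

```text
t 9.32 pos [ 0.5325 -0.1803  0.2012] rot [-179.9   -0.  -105. ] F [-0.5 -0.6 -3.3] M [-0.05  0.03 -0.01] w 0.0115
True
down t 9.87 pos [ 0.5316 -0.1799  0.1831] rot [ 179.9   -0.  -105. ] F [-1.9 -0.3  6.1] M [0.08 0.24 0.  ] w 0.0123
rel t 10.32 pos [ 0.5313 -0.1796  0.1821] rot [ 179.9    0.  -105. ] F [ 1.1 -0.5  0.4] M [ 0.02  0.01 -0.02] w 0.0501
up t 11.45 pos [ 0.5317 -0.1799  0.299 ] rot [ 1.798e+02  1.000e-01 -1.050e+02] F [ 0.1  0.4 -0.3] M [ 0.06 -0.02 -0.03] w 0.0499
```

```bash
python3 - <<'E'
from h import *
a=cv2.imread('pics/t4.png')[160:280,260:400]; b=cv2.imread('pics/s4.png')[130:330,160:400]
cv2.imwrite('pics/t4c.png',cv2.resize(a,None,fx=5,fy=5,interpolation=cv2.INTER_CUBIC));cv2.imwrite('pics/s4c.png',cv2.resize(b,None,fx=3,fy=3,interpolation=cv2.INTER_CUBIC))
E
```

```text
(no output)
```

View pics/t4c.png

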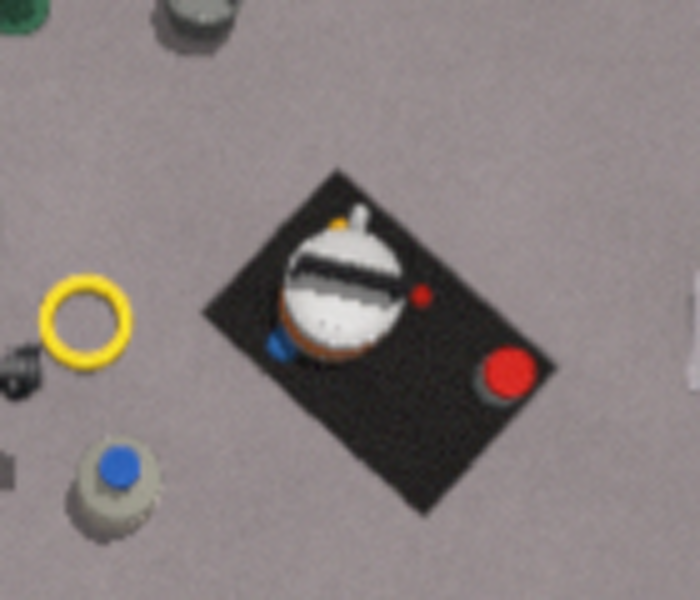

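View pics/s4c.png

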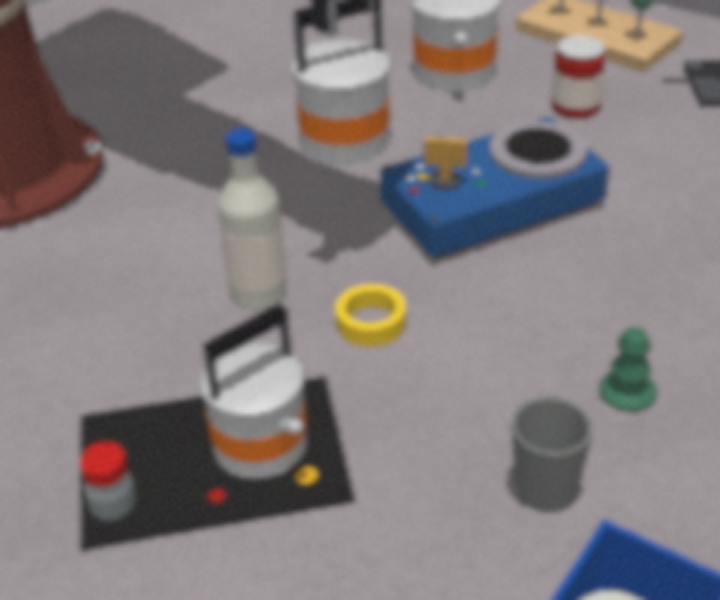

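The pot stands upright on the free end of the mat, clear of the jar (pot at about (345,290) in the enlarged top crop, jar at (510,372)). One wrist look at the key and the empty plate.

```bash
python3 - <<'E'
from h import *
import pickle
robot.move_pose([.46,.235,.33],[180,0,-180]); robot.pause(.2)
c=robot.get_calibration('wrist'); im=robot.grab_frame('wrist'); pickle.dump(c,open('w5.pkl','wb')); cv2.imwrite('pics/w5.png',im)
for p in [(.5515,.285,.063),(.4963,.1855,.107)]: print(proj(c,p))
E
```

```text
[336.65739364 263.27248799]
[229.45271173 228.563183  ]
```

View pics/w5.png

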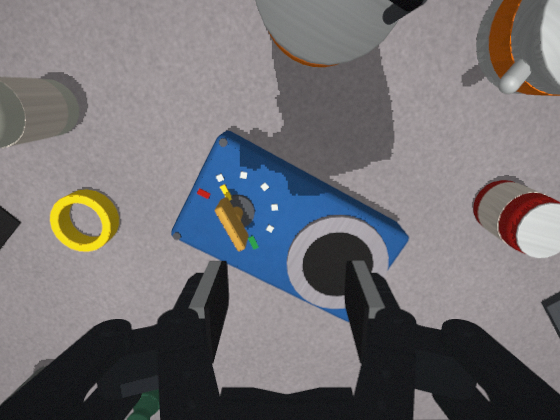

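```bash
python3 - <<'E'
from h import *
import pickle
c=pickle.load(open('w5.pkl','rb')); im=cv2.imread('pics/w5.png'); S=4
big=cv2.resize(im,None,fx=S,fy=S,interpolation=cv2.INTER_CUBIC); hsv=cv2.cvtColor(big,cv2.COLOR_BGR2HSV)
H,Sa,V=hsv[...,0],hsv[...,1],hsv[...,2]; un=lambda p:(np.asarray(p,float)+.5)/S-.5
# plate outer: low saturation within the blue box -> contour points left/top
m=((Sa<90)&(V>60)).astype(np.uint8)*255; o=np.zeros_like(m); o[205*S:300*S,280*S:395*S]=m[205*S:300*S,280*S:395*S]
pts=[]
for a in np.radians(np.arange(150,345,3)):   # rays outward from (338,262), image angle (y down)
    for r in np.arange(44,60,.2):
        u=np.array([338+r*np.cos(a),262+r*np.sin(a)])
        h=hsv[int(u[1]*S+1.5),int(u[0]*S+1.5)]
        if 98<h[0]<120 and h[1]>120: pts.append(onz(c,u,.063)[:2]); break
P=np.array(pts); A=np.c_[2*P,np.ones(len(P))]; s=np.linalg.lstsq(A,(P**2).sum(1),rcond=None)[0]
print('plate',s[:2],'r',np.sqrt(s[2]+s[:2]@s[:2]),len(P))
m=(((H>=12)&(H<24)&(Sa>120)&(V>140))).astype(np.uint8)*255; o=np.zeros_like(m); o[190*S:255*S,210*S:250*S]=m[190*S:255*S,210*S:250*S]
k=max(cv2.findContours(o,cv2.RETR_EXTERNAL,cv2.CHAIN_APPROX_NONE)[0],key=cv2.contourArea)[:,0]
print('wing',cv2.minAreaRect((np.array([onz(c,un(p),.107)[:2] for p in k])*1000).astype(np.float32)))
E
```

```text
plate [0.55075297 0.28500333] r 0.051676940255546824 65
wing ((496.485107421875, 185.5800018310547), (42.86814880371094, 7.348960876464844), 25.96926498413086)
```

```bash
python3 - <<'E'
from h import *
x,y=.4965,.1856
robot.move_pose([x,y,.21],[180,0,-154]); robot.set_gripper(.04)
print(robot.line_to([x,y,.145],vel=.1,guard=12)); st('at')
robot.set_gripper(0); s=st('grip'); q=np.array(s['q']); print(q.round(1))
for d in (30,60,90,120,150,165):
    t=q.copy(); t[5]+=d; robot.goto_joints(t); s=st(d)
    if np.hypot(*s['ft_force'][:2])>25: print('STOP');break
E
```

```text
False
at t 15.75 pos [0.4968 0.1857 0.1455] rot [-180.    0. -154.] F [ 1.  -0.1 -0.1] M [0.05 0.05 0.01] w 0.0405
grip t 16.16 pos [0.4973 0.1852 0.146 ] rot [-1.799e+02  1.000e-01 -1.540e+02] F [ 1.1 -5.2  6.6] M [-1.15 -0.22 -0.01] w 0.0078
[  6.3  -4.4 -21.4  72.9  -0.1 -19.7]
30 t 16.73 pos [0.4972 0.1853 0.146 ] rot [-1.800e+02  1.000e-01  1.762e+02] F [-0.6 -0.2  1.8] M [-0.    0.09 -0.05] w 0.008
60 t 17.29 pos [0.4973 0.1856 0.146 ] rot [1.799e+02 1.000e-01 1.463e+02] F [0.7 4.  1.3] M [ 0.78 -0.09  0.  ] w 0.0081
90 t 17.86 pos [0.4975 0.1857 0.1461] rot [179.9   0.  116.2] F [ 1.7  4.6 -1. ] M [ 1.08 -0.41 -0.02] w 0.0077
120 t 18.43 pos [0.4977 0.1858 0.1461] rot [179.8  -0.   86.2] F [ 4.1  5.5 -2.2] M [ 1.23 -0.78 -0.03] w 0.0081
150 t 18.99 pos [0.498  0.1857 0.1461] rot [ 1.798e+02 -1.000e-01  5.620e+01] F [ 4.7  5.7 -1.8] M [ 1.16 -1.11 -0.02] w 0.0077
165 t 19.35 pos [0.4981 0.1856 0.1461] rot [179.9  -0.2  41.1] F [ 5.2  4.6 -3.3] M [ 1.04 -1.28 -0.05] w 0.0077
```

```bash
python3 - <<'E'
from h import *
s=robot.observe(); q=np.array(s['q']); m0=s['torque'][2]
for d in range(3,31,3):
    t=q.copy(); t[5]+=d; 
    if t[5]>177: break
    robot.goto_joints(t); robot.pause(.1); s=st(d); print(s['joint_torque'][5],s['q'][5])
    if abs(s['torque'][2]-m0)>.5 or abs(s['q'][5]-t[5])>1.5: break
E
```

```text
3 t 19.7 pos [0.4982 0.1856 0.1461] rot [179.9  -0.2  38.3] F [ 2.   2.3 -0.4] M [ 0.4  -0.48 -0.01] w 0.0081
0.0631272210739553 148.05477640184998
6 t 20.05 pos [0.4983 0.1856 0.1461] rot [179.9  -0.2  35.2] F [ 2.5  2.1 -1. ] M [ 0.47 -0.64  0.05] w 0.0079
0.03601074451580644 151.08659779050535
9 t 20.4 pos [0.4982 0.1856 0.1461] rot [179.9  -0.2  32.2] F [ 3.9  2.1 -1.1] M [ 0.42 -0.76  0.09] w 0.0076
0.031132082222029567 154.0912247919319
12 t 20.75 pos [0.4982 0.1855 0.1461] rot [179.9  -0.2  29.2] F [ 3.8  2.5 -2. ] M [ 0.4  -0.95  0.03] w 0.0077
0.030814219499006867 157.09135239270486
15 t 21.1 pos [0.4983 0.1855 0.1461] rot [179.9  -0.2  26.2] F [ 4.8  1.5 -3. ] M [ 0.3  -1.04 -0.06] w 0.0078
-0.00277838327747304 160.1294639586288
18 t 21.45 pos [0.4983 0.1855 0.1461] rot [179.9  -0.2  23.2] F [ 4.6  1.  -3. ] M [ 0.31 -0.98 -0.01] w 0.0077
-0.0024591041437815875 163.12640228616908
21 t 21.8 pos [0.4983 0.1855 0.1461] rot [179.9  -0.2  20.2] F [ 5.1  1.1 -2.5] M [ 0.24 -1.07  0.24] w 0.0082
0.24072490632534027 166.11094619539168
24 t 22.15 pos [0.4982 0.1855 0.1461] rot [179.9  -0.2  17.3] F [ 5.7  0.4 -2.6] M [ 0.11 -1.02  0.98] w 0.0077
0.9985968098044395 169.01529945948295
```

The torque jumped from about 0 to 1 N m at yaw 20→17°, so that is the stop. Easing back 2.5°, releasing, and looking.

```bash
python3 - <<'E'
from h import *
import pickle
q=np.array(robot.observe()['q']); q[5]-=2.5; robot.goto_joints(q); st('ease'); robot.pause(.25)
robot.set_gripper(.04); robot.pause(.1)
x,y=robot.observe()['tool_pos'][:2]
robot.line_to([x,y,.21],vel=.12); st()
robot.move_pose([.46,.20,.33],[180,0,-180]); robot.pause(.1)
c=robot.get_calibration('wrist'); im=robot.grab_frame('wrist'); pickle.dump(c,open('w6.pkl','wb')); cv2.imwrite('pics/w6.png',im)
cv2.imwrite('pics/w6c.png',cv2.resize(im[110:330,140:440],None,fx=2.5,fy=2.5,interpolation=cv2.INTER_CUBIC))
cv2.imwrite('pics/t6.png',robot.grab_frame('top'))
E
```

```text
ease t 22.4 pos [0.4983 0.1855 0.1461] rot [179.9  -0.2  19.8] F [ 4.7  1.6 -1.3] M [ 0.32 -1.04  0.36] w 0.0076
 t 23.84 pos [0.498  0.1855 0.2094] rot [179.9  -0.2  19.8] F [-0.8 -0.1 -0.4] M [0.02 0.02 0.03] w 0.0399
```

View pics/w6c.png

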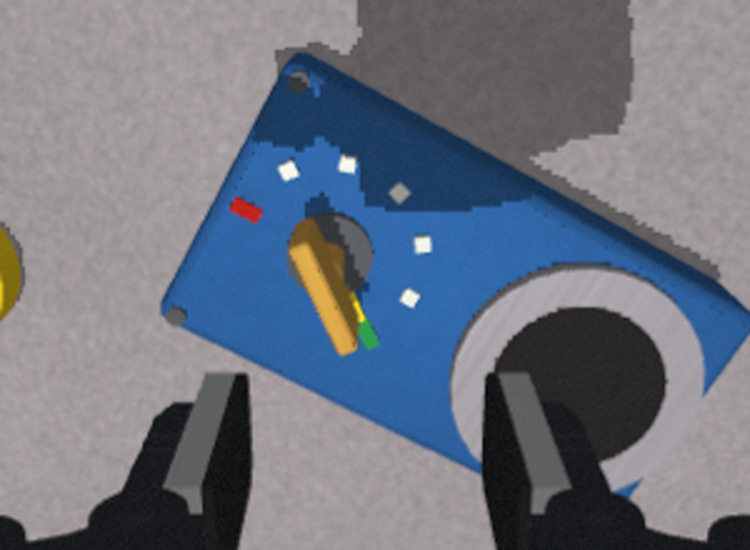

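View pics/t6.png

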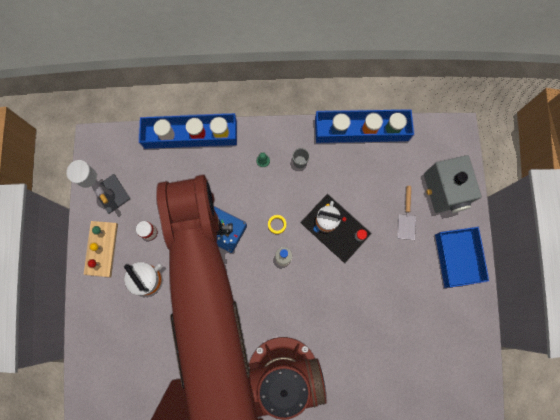

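The pointer lies on the green mark at (365,320), and the pot is still standing on the mat. Fetching it back.

```bash
python3 - <<'E'
from h import *
x,y=.532,-.180
robot.set_gripper(.06)
robot.move_pose([.50,.05,.33],[180,0,-140]); robot.move_pose([x,y,.27],[180,0,-105])
print(robot.line_to([x,y,.1825],vel=.1,guard=12)); st()
cv2.imwrite('pics/w7.png',robot.grab_frame('wrist'))
robot.set_gripper(0); s=st('closed')
robot.line_to([x,y,.345],vel=.12)
robot.line_to([.55,.05,.345],vel=.2,rotation=[180,0,-67]); 
robot.line_to([.5508,.285,.345],vel=.2,rotation=[180,0,-29]); st('over')
robot.line_to([.5508,.285,.262],vel=.1); st()
cv2.imwrite('pics/w8.png',robot.grab_frame('wrist'));cv2.imwrite('pics/s8.png',cv2.resize(robot.grab_frame('scene')[80:220,230:400],None,fx=4,fy=4))
E
```

```text
False
 t 29.64 pos [ 0.5323 -0.1802  0.1833] rot [-179.9   -0.  -105. ] F [ 0.6 -0.3  0.8] M [-0.01  0.02  0.02] w 0.0601
closed t 30.18 pos [ 0.532  -0.1801  0.1828] rot [-180.   -0. -105.] F [-1.4 -0.3  3.4] M [0.01 0.43 0.01] w 0.012
over t 34.32 pos [0.551  0.2841 0.345 ] rot [180.   -0.  -29.1] F [ 0.5  0.1 -3.7] M [0.01 0.   0.01] w 0.0122
 t 35.3 pos [0.5511 0.2851 0.2629] rot [-179.9   -0.   -29. ] F [-0.3  0.7 -3.4] M [ 0.04 -0.   -0.02] w 0.012
```

View pics/w8.png

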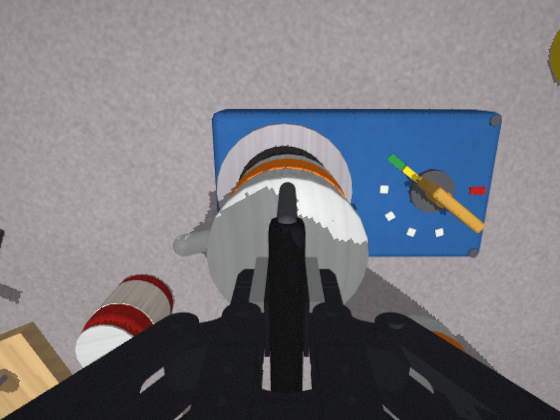

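View pics/s8.png

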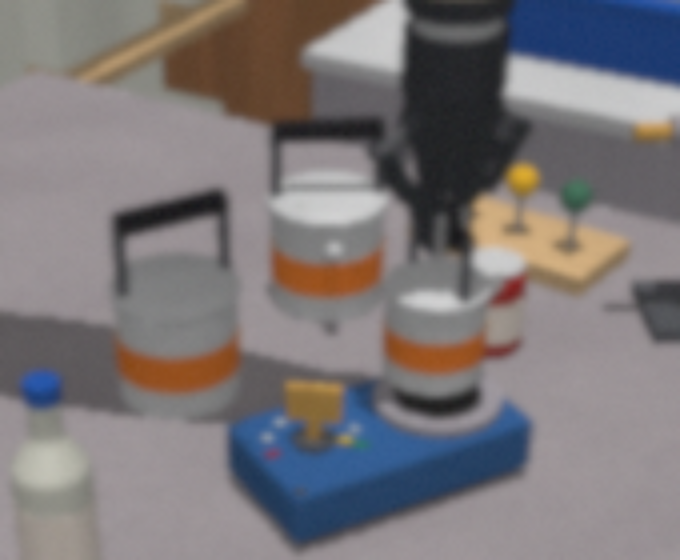

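The spout (185,243) points away from the key (430,190), in line with the box, and the pot is centred over the plate. Lowering.

```bash
python3 - <<'E'
from h import *
import pickle
x,y=.5508,.285
print(robot.line_to([x,y,.2405],vel=.03,guard=4)); st('down')
robot.set_gripper(.05); st('rel'); robot.pause(.2)
robot.line_to([x,y,.32],vel=.12); 
robot.move_pose([.44,.235,.37],[180,0,-180]); robot.pause(.2); 
c=robot.get_calibration('wrist');cv2.imwrite('pics/w9.png',robot.grab_frame('wrist'));pickle.dump(c,open('w9.pkl','wb'))
robot.move_pose([.45,.0,.38],[180,0,-180]); robot.pause(.3); st('away')
cv2.imwrite('pics/t9.png',robot.grab_frame('top'));cv2.imwrite('pics/s9.png',robot.grab_frame('scene'))
a=cv2.imread('pics/t9.png')[180:265,160:260];b=cv2.imread('pics/s9.png')[120:220,250:380]
cv2.imwrite('pics/t9c.png',cv2.resize(a,None,fx=7,fy=7,interpolation=cv2.INTER_CUBIC))
cv2.imwrite('pics/s9c.png',cv2.resize(b,None,fx=5,fy=5,interpolation=cv2.INTER_CUBIC))
E
```

```text
True
down t 36.02 pos [0.5505 0.2847 0.2427] rot [179.9   0.  -29. ] F [-0.5 -1.3  5.6] M [-0.17  0.18  0.04] w 0.0121
rel t 36.47 pos [0.5501 0.2847 0.2414] rot [ 1.799e+02  1.000e-01 -2.900e+01] F [-0.4  0.3 -0.5] M [0.03 0.03 0.03] w 0.0501
away t 41.17 pos [0.4501 0.0008 0.38  ] rot [ 180.    -0.  -179.9] F [-0.6  0.2 -0.1] M [ 0.02  0.02 -0.01] w 0.0503
```

View pics/w9.png

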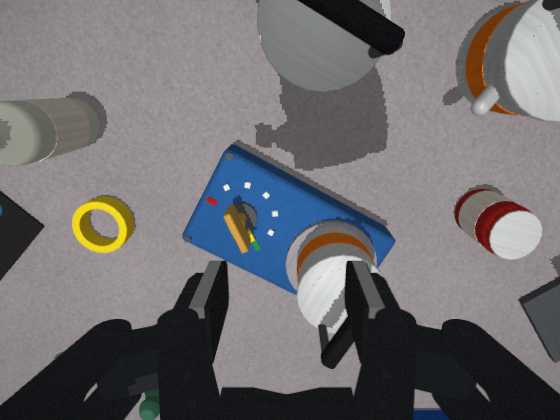

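View pics/t9c.png

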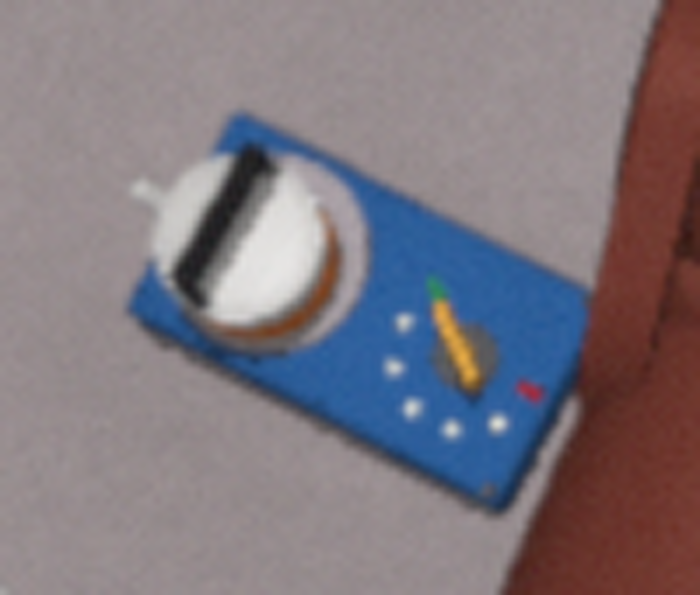

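View pics/s9c.png

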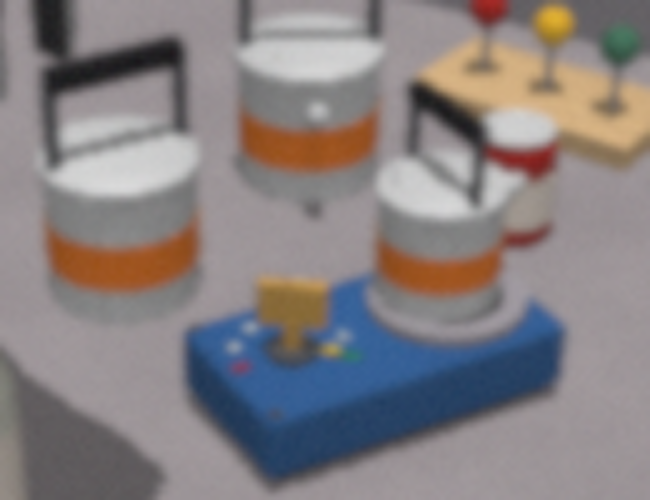

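View pics/t9.png

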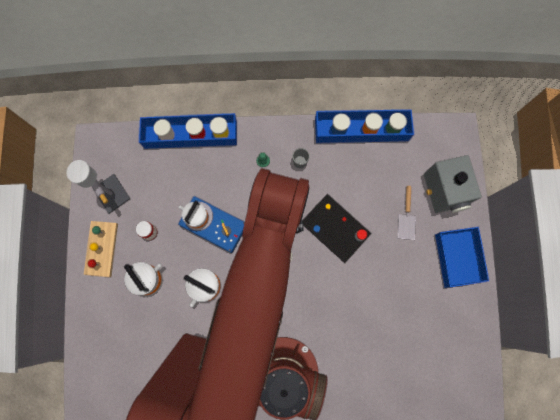

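```bash
python3 - <<'E'
from h import *
c=robot.get_calibration('top'); im=cv2.imread('pics/t9.png'); S=8
hsv=cv2.cvtColor(cv2.resize(im,None,fx=S,fy=S,interpolation=cv2.INTER_CUBIC),cv2.COLOR_BGR2HSV)
m=((hsv[...,2]<70)).astype(np.uint8)*255; o=np.zeros_like(m); o[198*S:226*S,182*S:202*S]=m[198*S:226*S,182*S:202*S]
k=max(cv2.findContours(o,cv2.RETR_EXTERNAL,cv2.CHAIN_APPROX_NONE)[0],key=cv2.contourArea)[:,0]
print(cv2.minAreaRect((np.array([onz(c,(p+.5)/S-.5,.197)[:2] for p in k])*1000).astype(np.float32)))
print('spout',onz(c,(160+135/7,180+187/7),.129), 'lid', onz(c,(160+240/7,180+238/7),.146))
E
```

```text
((538.6167602539062, 282.5413818359375), (18.062545776367188, 77.78369903564453), 63.095802307128906)
spout [0.57065216 0.33683404 0.129     ] lid [0.54045176 0.28150578 0.146     ]
```

The top view says the pot now stands about 10 mm nearer the robot than at the start (bar centre 0.539 against 0.549). That is inside 18 mm but worth checking from the wrist.

```bash
python3 - <<'E'
from h import *
import pickle
robot.move_pose([.43,.285,.40],[180,0,-180]); robot.pause(.15)
c=robot.get_calibration('wrist');im=robot.grab_frame('wrist');cv2.imwrite('pics/w10.png',im);pickle.dump(c,open('w10.pkl','wb'))
print(proj(c,(.5507,.285,.197)),proj(c,(.5507,.285,.063)))
cv2.imwrite('pics/w10c.png',cv2.resize(im[180:350,200:400],None,fx=3.5,fy=3.5,interpolation=cv2.INTER_CUBIC))
E
```

```text
[287.98178577 326.85887218] [287.37035375 258.84530139]
```

View pics/w10c.png

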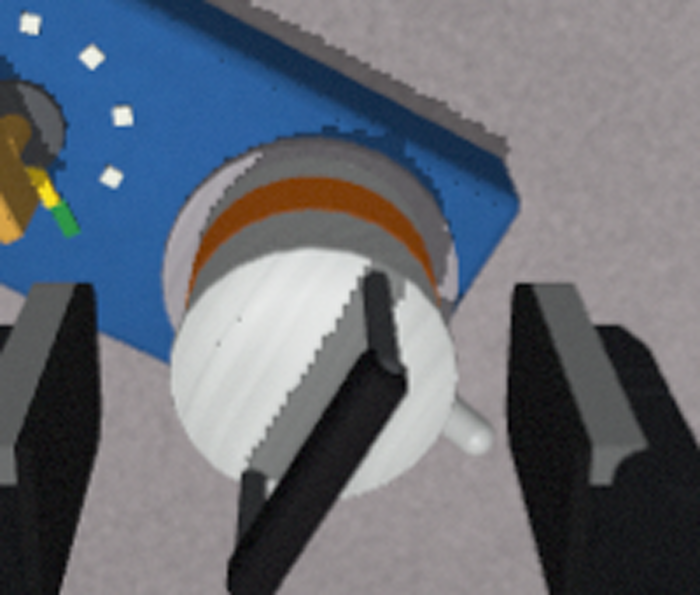

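```bash
python3 - <<'E'
from h import *
import pickle
for f,n,roi in(('w10','w10',(245,245,335,325)),('w1','w1',(290,255,388,345))):
    c=pickle.load(open(f+'.pkl','rb')); im=cv2.imread(f'pics/{n}.png'); hsv=cv2.cvtColor(im,cv2.COLOR_BGR2HSV)
    m=((hsv[...,1]<25)&(hsv[...,2]>175)).astype(np.uint8)*255; o=np.zeros_like(m); x0,y0,x1,y1=roi; o[y0:y1,x0:x1]=m[y0:y1,x0:x1]
    k=cv2.findNonZero(o); h=cv2.convexHull(k)[:,0]
    P=np.array([onz(c,p,.146)[:2] for p in h]); print(n,'lid circle mm',cv2.minEnclosingCircle((P*1000).astype(np.float32)))
c=pickle.load(open('w10.pkl','rb')); print('lid by eye',onz(c,(289.2,286.0),.146))
E
```

```text
w10 lid circle mm ((544.2067260742188, 291.3338317871094), 45.93478012084961)
w1 lid circle mm ((552.1834716796875, 284.3485412597656), 40.35584259033203)
lid by eye [0.53996657 0.28650879 0.146     ]
```

Both views agree that the pot is about 11 mm off the plate's centre, at (0.540,0.2865) against (0.5507,0.285). That passes but isn't in the middle. There's time, so I'll regrip it and shift it.

```bash
python3 - <<'E'
from h import *
import pickle
x,y=.5403,.2862
robot.set_gripper(.06)
robot.move_pose([x,y,.32],[180,0,-29])
print(robot.line_to([x,y,.2425],vel=.1,guard=12)); st()
robot.set_gripper(0); st('closed')
robot.line_to([x,y,.252],vel=.05); 
x,y=.5507,.285
robot.line_to([x,y,.252],vel=.03); robot.pause(.1); st('shifted')
print(robot.line_to([x,y,.2405],vel=.02,guard=4)); st('down')
robot.set_gripper(.06); robot.pause(.2)
robot.line_to([x,y,.32],vel=.12)
robot.move_pose([.43,.285,.40],[180,0,-180]); robot.pause(.15); st()
c=robot.get_calibration('wrist');im=robot.grab_frame('wrist');cv2.imwrite('pics/w11.png',im);pickle.dump(c,open('w11.pkl','wb'))
cv2.imwrite('pics/w11c.png',cv2.resize(im[180:350,200:400],None,fx=3.5,fy=3.5,interpolation=cv2.INTER_CUBIC))
im=robot.grab_frame('scene');cv2.imwrite('pics/s11c.png',cv2.resize(im[120:220,250:380],None,fx=5,fy=5,interpolation=cv2.INTER_CUBIC))
E
```

```text
False
 t 46.06 pos [0.5406 0.2863 0.2434] rot [-1.8e+02 -1.0e-01 -2.9e+01] F [-0.2  0.7 -0.1] M [-0.   -0.03  0.04] w 0.06
closed t 46.55 pos [0.5405 0.2863 0.2428] rot [-180.   -0.  -29.] F [0.2 1.1 1.3] M [ 0.23 -0.1  -0.02] w 0.012
shifted t 47.49 pos [0.5506 0.285  0.2519] rot [180.   0. -29.] F [ 0.4  0.8 -2.2] M [-0.01  0.01 -0.06] w 0.012
True
down t 47.98 pos [0.5507 0.2853 0.2426] rot [-180.    0.  -29.] F [0.1 1.  4.8] M [ 0.23 -0.09 -0.01] w 0.0121
 t 51.94 pos [0.4301 0.285  0.3999] rot [-180.   -0. -180.] F [-1.   0.6  0.2] M [-0.   -0.04 -0.01] w 0.0598
```

View pics/w11c.png

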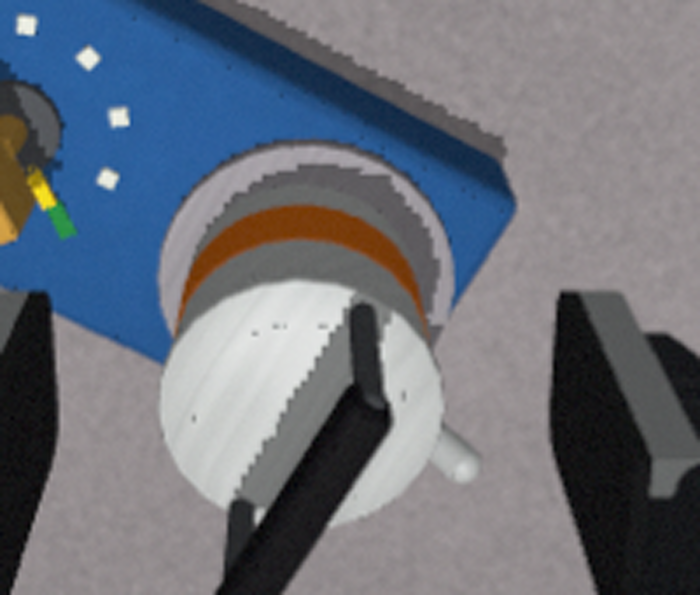

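View pics/s11c.png

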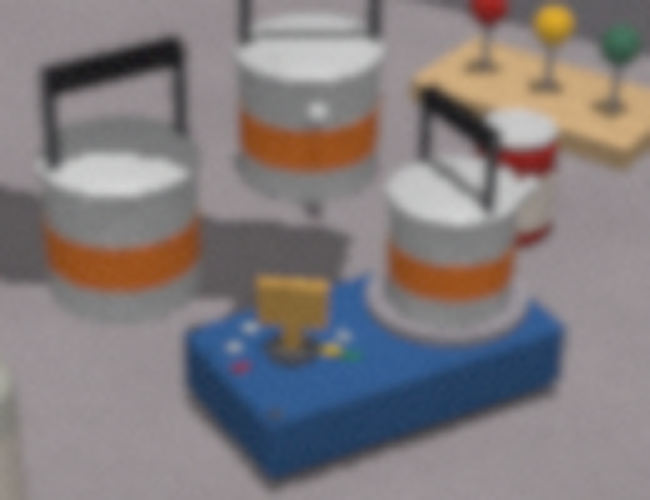

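```bash
python3 - <<'E'
from h import *
import pickle
c=pickle.load(open('w11.pkl','rb')); p=onz(c,(285.7,294.8),.146); sp=onz(c,(200+463/3.5,180+462/3.5),.135)
print('lid',p,'off',p[:2]-[.5507,.285],'spout',sp)
a=np.radians(-119);xd=np.array([np.cos(a),np.sin(a)]);d=sp[:2]-[.5249,.2376];print('spout in agitator',d@xd,d@[-xd[1],xd[0]])
st(); robot.job_done()
E
```

```text
lid [0.54933298 0.28439934 0.146     ] off [-0.00136702 -0.00060066] spout [0.57686485 0.33352361 0.135     ]
spout in agitator -0.10908974134235448 -0.0010552096413401996
 t 52.04 pos [0.43   0.285  0.3999] rot [-180.   -0. -180.] F [-0.1 -0.6  1.1] M [ 0.01 -0.01 -0.01] w 0.0601
the job is handed in; nothing more can be done
```

I took the smallest pot off the agitator by its handle, stood it on the free end of the mat and let go. I then wound the key clockwise until the torque jumped to about 1 N m at the stop, with the pointer on the green mark. The pot is back on the plate with its spout away from the key. I handed the job in at 52 s with the gripper clear; no verdict was reported.

- **Pot position:** it stands about 1.5 mm from the plate's centre, and it looks upright in the wrist and scene views.
- **Spout:** its tip is at about x −109 mm, y −1 mm in the agitator's frame.
- **Key:** the pointer was still on the green mark in the last wrist view.
- **Other objects:** the last full top view showed the bench items where they started, apart from the bottle, which the arm hid. That view was taken before the final regrip; nothing was touched afterwards except the pot.

**One check disagreed:** after the first placing, two views put the pot about 11 mm off centre. I did not find out why. I gripped it again, shifted it 10 mm, set it down and re-measured before handing in.

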